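# Steady the screen stand and hold back its hidden bolt head

### The arm

A 7-joint arm with a two-finger parallel gripper is mounted at the origin on the work surface. World frame = base frame: x ahead of the robot, y to its left, z up, the work surface at z = 0. Lengths are in m, angles in degrees, forces in N, time in s.
With the tool pointing down it reaches from about 0.425 to 0.875 m from the base axis. Payload 9.9 kg.
Tool frame: the origin (TCP) lies midway between the tips of the shut fingers; the grasp point (between the pads) lies 19 mm behind it; z points along the fingers, y is the direction in which the jaws open and shut (so a half turn about z gives the same grasp; the last joint's range is limited). The gripper opens to 85 mm and grips with 20 to 120 N. Pads are 22 mm wide; open, the fingers measure 114 mm over their backs; the gripper's body (76 mm by 85 mm) begins 54 mm behind the grasp point. The pads swing forward as they close: fully open they stand 13 mm farther back than shut.
Start: joints at [59.886, 32.985, 1.427, 82.34, -0.859, 64.687, -3.237], TCP at [0.289, -0.61, 0.231] pointing down, gripper open.
Joint ranges: [-157.87, 157.87], [-19.46, 123.44], [-87.15, 90], [11.01, 140.99], [-62.26, 242.26], [9.8, 113.94], [-161.44, 161.44]. Speed limits (degrees/s): [127.2, 127.2, 172.46, 172.46, 180, 180, 180].

### API

Orientations are given as [roll, pitch, yaw] about the fixed x, y, z axes, in that order (R = Rz(yaw) Ry(pitch) Rx(roll)).
In Python, from plant import ctrl gives the robot as it stands.
- The arm moves only by the tool arm_command, never from a script. Its argument "deltas" is a list of rows, each a list of 3 entries, a list of its own where there are three numbers: the shift along the tool's x, y, z in m, then the turn about the tool's z in rad, then the closure, from 0 (fully open) to 1 (shut). A call has exactly 10 rows; each row shifts and turns the commanded pose from where the row before left it, along the tool's axes as they then stand; what a row does not reach is not made up. A row lasts 1/12 s, in which the tool goes at most 41.7 mm and 7.16 degrees, less where a joint would pass 70% of its speed; a pose out of reach is approached as far as the arm can. A call is refused whole if a number of a shift passes 0.0417 or a number of a turn 0.125, either way. A call with a gripper value outside its range is refused whole. The fingers move at their own pace and stop on an object; "force" is the grip in N (left out, the last holds). Time passes only in rows, so rows that do not move let the fingers close, or fill a call up. It gives the time, the measured TCP pose, the force and the opening at its end, in the units of the state.
- ctrl.read_state(): the state, without advancing time (a new reading comes with each control period).
- ctrl.read_camera(name): name is "scene" or "top" or "wrist"; returns a dict with "frame" (384x512x3 uint8, red, green, blue), "depth" (384x512 float32, m along the optical axis (not along the pixel's ray), 0 where there is no reading), "vfov" (degrees; the focal length in pixels is half the picture's height over the tangent of half this angle, whatever the lens; pixels are square), "cx", "cy" (the principal point, pixels), "D" ([k1, k2, p1, p2, k3] as OpenCV has them; the pictures are not rectified), "R" (3x3) and "t" (3): a world point X has camera coordinates R X + t; the wrist camera has in their place "hand_eye" (4x4, takes a point from camera to tool coordinates, whose origin is the TCP and whose axes are the flange's). Camera axes: x right, y down, z forward; pixel columns grow to the right and rows downward; lengths in m; the calibration is good to about 2 mm. A picture is of the moment at which its call begins: read the wrist's pose just before it.
- ctrl.hand_in(): hands the job in, once; it reports no verdict.
Trained networks look in a picture, given as the dict that the camera call returned (one of the last four; its "shot" number tells which), for a name from the list of things; names that differ only in an ending like _2 or _b are one class to them, and where a whole thing is asked for, a point or a joint stands for the part that bears it (a point fixed in the world has none). Each returns a list of dicts, best first, with "confidence" (0 to 1); they miss things now and then, are a little off and sometimes report something else, mostly with a low value. They report only what shows in the picture. A call takes as long as a camera call. They do not tell look-alikes from the thing itself.
- ctrl.spot_in(label, picture): "at" ([x, y, z] in m, in world coordinates, good to about 4 mm: the middle of the surface that is visible of it).
- ctrl.landmark_of(label, picture): "at" ([x, y, z] in m, in world coordinates, good to about 4 mm: a listed point, or the origin of a listed thing).
The state is a dict: "clock": time; "joint_pos": joint angles; "joint_vel": joint speeds; "joint_efforts": joint torques, N m; "tcp_pos": TCP position; "orientation": TCP orientation; "wrist_force": force on the tool from outside, world axes, zero at the start; "moment": the same for the moment, N m; "gripper_width": finger opening in m.
Only numpy, scipy, OpenCV 4.12 (cv2) and the standard library are available. Lean on these libraries where they do the work, as an engineer would, in place of code of your own. Each camera call takes 0.05 s, during which the arm holds its last target.

### The job

The small motor on the screen stand is running the nut on, but the bolt turns round with it. First steady the stand: hang the steel saddle weight astride the stand's aluminium bar and let go of it, so that it sits level on the bar, one leg on each side. Then reach from above into the narrow gap behind the blue front plate, grasp the brass bolt head by two opposite flats and hold it still; finish while still holding it firmly, with the weight still on the bar and the other things on the table left where they are.

Things in the scene. Friction and masses are not known exactly. Their poses are not given: they have to be found in the camera images.
- stand: Fixed stand; place and yaw vary. Sizes in mm. Origin on the table under the bolt head; x from front to back plate (away from robot), y along the bar, z up. Blue plates 110 wide (y), 6 thick, gap 46 (x -23 to 23), open above and at both y ends, floor at 62. Front plate top 178, back plate top 164. Motor, gearbox and nut in front of it (to x -142, top 172). Bar on two posts at y 110 and 250.
- bar_mid (a point): Centre of the top face of the stand's square aluminium bar, 120 mm above the table, at x 0, y 180 of the stand; axes as the stand's. Bar 20 wide (x), 20 high, 160 long (y); the 20 x 20 posts under it are 70 mm to either side of this point. The weight may hang anywhere between the posts.
- bolt_head (a point): Centre of the brass hexagon bolt head, midway in the gap, 150 mm above the table. 24 across flats, 28 across corners, 20 long (stand's x), 13 free to each plate; an 18 thick shank joins it to the front plate. Frame turns with the bolt: x is its axis (stand's x), y square to the flat with a red stripe. Fingers go down from above on its two sides and close along the stand's y; nothing else is there.
- bolt (a joint): Angle of the bolt about the stand's x (rad, unlimited). Unheld, the motor turns it steadily at about 0.25 rad/s with about 0.1 N m. At multiples of 60 degrees two flats stand upright, facing along the stand's y. Pads shut on it along y with an ordinary grip (40 N or more) turn it to the nearest flats and stop it.
- weight_grip (a point): Centre of the orange grip block (24 x 24 x 34 mm tall) on top of the loose saddle weight: a steel U upside down on its legs, about 0.5 kg, left or right on the table. x leg to leg, y along the bar when hung, z up. Point is 87 above the feet, 27 above the crown's underside, which rests on the bar. Legs 60 long, 10 thick, 40 wide (y), 34 clear between; crown 54 x 40 x 10.
- jar: Leave alone: white jar with red cap, diameter 48, 85 tall; stands about where the weight might have stood, on the other side of the table (mm). Origin: centre of its underside.
- tumbler: Leave alone: glass tumbler, diameter 72, 88 tall, left of the stand (mm). Origin: centre of its underside.
- staples: Leave alone: yellow box 100 x 45 x 30, right of the stand (mm). Origin: centre of its underside.
- driver: Leave alone: screwdriver with green handle, lying on the left (mm). Origin: centre of its underside as built (lying along x).
- buggy: Leave alone: small green wheeled buggy 110 x 100 x 62, beyond the stand (mm). Origin: centre of its underside.
Not all that is in view belongs to the job. Leave any purple look-alike of the part that bears weight_grip alone.

How it is judged (in metres and radians):
On the way:
1. the saddle weight hangs astride the bar, level and let go (x of weight_grip in the frame of bar_mid between -0.012 and 0.012 m and y of weight_grip in the frame of bar_mid between -0.065 and 0.065 m and z of weight_grip in the frame of bar_mid between 0.021 and 0.033 m and angle between weight_grip's own z axis and vertical below 0.15 rad and contact force between weight and stand above 2 N and contact force between each of the arm, the fingers and weight below 0.1 N and linear speed of weight below 0.03 m/s), for 0.3 s.
At the end, for the whole second after the job is handed in: Weight at rest on the bar, let go: grip centre within 12 mm of the bar's middle line, 65 mm of its mid-length, 21 to 33 mm above its top, tilt below 0.15 rad. Bolt head between the pads (grasp point within 18 mm of its centre), pressed with over 10 N, turning slower than 0.03 rad/s (all of step 1 and contact force between the fingers and bolt above 10 N and distance between the grasp point and bolt_head below 0.018 m and velocity of joint bolt between -0.03 and 0.03 rad/s); the arm keeps its last pose, push and grip.
It fails at once if a bystander was moved more than 30 mm (distance of any of jar, tumbler, staples, driver, buggy from where it was at the start of the episode above 0.03 m).
It also fails if it takes over 51 s, if anything falls off the work surface, if the arm or the gripper's body presses on something with over 40 N, if the wrist force passes 120 N, or if a joint passes its speed limit or range.

## Working session

There is one attempt and no reset: what is moved stays moved. The work goes in short steps, Python scripts to look and compute and a tool call to move; the robot and the scene stay as the last step left them, time stands still between calls to the robot, and variables do not carry over. Pictures are saved under pics/ and viewed, and the job is handed in when it is done.

Besides the shell and the picture viewer there is one more tool, called by a JSON object that holds its "api" and its "payload". arm_command: Moves the arm, as the interface text tells. Its arguments: {"type":"object","properties":{"deltas":{"type":"array","items":{"type":"array"}},"force":{"type":"number"}},"required":["deltas"]}

```bash
ls; mkdir -p pics; cat > h.py <<'E'
import numpy as np,cv2
from plant import ctrl
def save(p,n): cv2.imwrite('pics/'+n,p['frame'][:,:,::-1])
def K(p):
    f=p['frame'].shape[0]/2/np.tan(np.radians(p['vfov'])/2)
    return np.array([[f,0,p['cx']],[0,f,p['cy']],[0,0,1]])
def world(p,u,v,d=None):
    d=p['depth'][int(v),int(u)] if d is None else d
    q=cv2.undistortPoints(np.array([[[u,v]]],float),K(p),np.array(p['D'],float))[0,0]
    return np.array(p['R']).T@(np.array([q[0]*d,q[1]*d,d])-np.array(p['t']))
def pix(p,X):
    r,_=cv2.Rodrigues(np.array(p['R'],float))
    return cv2.projectPoints(np.array([X],float),r,np.array(p['t'],float),K(p),np.array(p['D'],float))[0][0,0]
E
python3 - <<'E'
from h import *
s=ctrl.read_state();print(s)
for c in ['scene','top']:
    p=ctrl.read_camera(c);save(p,c+'0.png')
    for n in ['weight_grip','bar_mid','bolt_head','stand','jar','tumbler','staples','driver','buggy']:
        for r in ctrl.landmark_of(n,p)[:3]: print(c,n,np.round(r['at'],3),round(r['confidence'],2),pix(p,r['at']).round())
E
```

```text
pics
{'clock': 0.0, 'joint_pos': array([59.88587846, 33.03359177,  1.42436557, 82.38591066, -0.86096603,
       64.68565634, -3.23696533]), 'joint_vel': array([ 0.10965986, -0.09564223,  0.07612221, -0.02607944,  0.00887958,
        0.04509877,  0.08891222]), 'joint_efforts': array([ 1.03503757e-03, -7.65748143e+01,  2.25071579e+00, -2.85963070e+01,
        1.52487529e-02,  1.30141829e-02,  6.67858149e-05]), 'tcp_pos': array([ 0.28841701, -0.6097869 ,  0.23043529]), 'orientation': array([-1.79905511e+02,  4.07279209e-03,  2.53135269e+01]), 'wrist_force': array([-0.13137063, -0.44036611, -0.42171077]), 'moment': array([-0.02733482, -0.03697993, -0.0591327 ]), 'gripper_width': 0.08565851173020209}
scene weight_grip [ 0.449 -0.274  0.09 ] 0.9 [131. 249.]
scene weight_grip [ 0.458 -0.377  0.085] 0.65 [100. 277.]
scene bar_mid [0.584 0.158 0.12 ] 0.67 [274. 182.]
scene bar_mid [ 0.567 -0.02   0.005] 0.67 [230. 238.]
scene bolt_head [ 0.566 -0.019  0.15 ] 0.75 [229. 203.]
scene stand [ 0.566 -0.024  0.005] 0.95 [229. 238.]
scene jar [0.456 0.272 0.003] 0.82 [264. 174.]
scene tumbler [ 0.44
[... 151 characters left out ...]
 [ 0.38   0.475 -0.001] 0.69 [282. 140.]
scene buggy [ 0.77  -0.08   0.006] 0.63 [270. 288.]
top weight_grip [ 0.455 -0.376  0.087] 0.8 [398. 228.]
top weight_grip [ 0.448 -0.273  0.087] 0.59 [365. 231.]
top bar_mid [0.583 0.156 0.124] 0.71 [230. 191.]
top bolt_head [ 0.569 -0.018  0.149] 0.48 [285. 193.]
top stand [ 0.568 -0.018  0.004] 0.78 [283. 199.]
top jar [0.452 0.274 0.001] 0.7 [200. 234.]
top jar [ 0.566 -0.021  0.147] 0.16 [286. 194.]
top tumbler [ 0.681  0.345 -0.001] 0.57 [180. 170.]
top staples [ 0.661 -0.423  0.002] 0.66 [399. 170.]
top driver [0.38  0.479 0.002] 0.76 [140. 257.]
top buggy [ 0.769 -0.082 -0.002] 0.77 [300. 143.]
top buggy [ 0.682  0.342 -0.   ] 0.62 [181. 170.]
```

View pics/scene0.png

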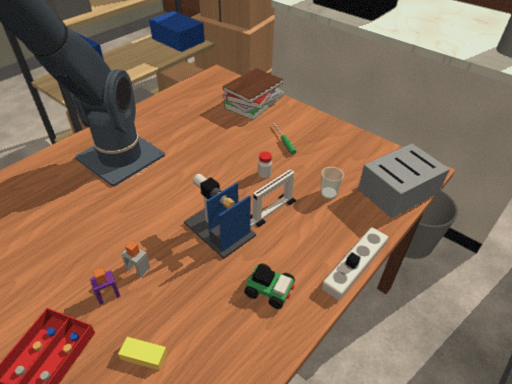

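View pics/top0.png

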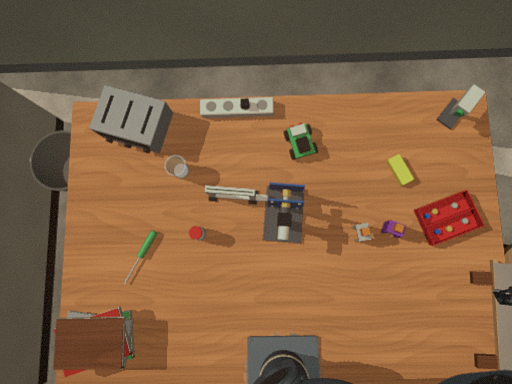

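```bash
python3 - <<'E'
import cv2
a=cv2.imread('pics/scene0.png')[215:315,60:180]
b=cv2.imread('pics/top0.png')[180:270,330:440]
cv2.imwrite('pics/crop.png',cv2.hconcat([cv2.resize(a,(400,333)),cv2.resize(b,(400,333))]))
E
```

```text
(no output)
```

View pics/crop.png

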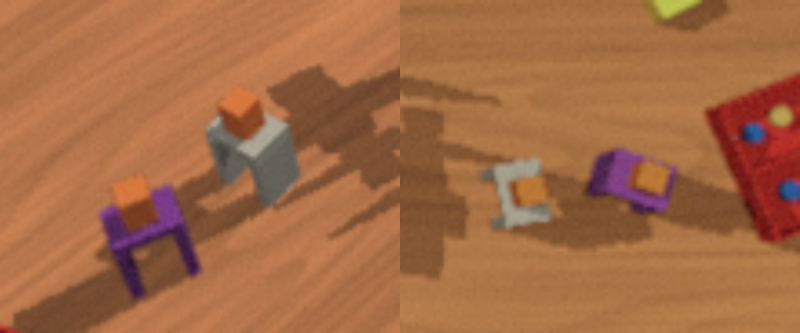

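The candidates are the steel U with the orange grip (scene 132,249; top 365,231) and the purple look-alike (scene 100,280; top 397,228). The crop confirms the grey steel one, near (0.449, -0.274). Next I'll measure the yaws.

```bash
cat >> h.py <<'E'
def cloud(p):
    d=p['depth'];h,w=d.shape
    u,v=np.meshgrid(np.arange(w),np.arange(h))
    q=cv2.undistortPoints(np.stack([u,v],-1).reshape(-1,1,2).astype(float),K(p),np.array(p['D'],float))[:,0]
    c=np.c_[q*d.reshape(-1,1),d.reshape(-1,1)]
    return ((c-np.array(p['t']))@np.array(p['R'])).reshape(h,w,3)
def wristcam():
    from scipy.spatial.transform import Rotation as Ro
    s=ctrl.read_state();p=ctrl.read_camera('wrist')
    T=np.eye(4);T[:3,:3]=Ro.from_euler('xyz',s['orientation'],degrees=True).as_matrix();T[:3,3]=s['tcp_pos']
    M=T@np.array(p['hand_eye']);p['R']=M[:3,:3].T;p['t']=-M[:3,:3].T@M[:3,3]
    return p,s
def rect(P):
    r=cv2.minAreaRect((P[:,:2]*1000).astype(np.float32));return r
E
python3 - <<'E'
from h import *
for c in ['scene','top']:
    p=ctrl.read_camera(c);W=cloud(p);v=p['depth']>0
    def show(n,x0,x1,y0,y1,z0,z1):
        m=v&(W[...,0]>x0)&(W[...,0]<x1)&(W[...,1]>y0)&(W[...,1]<y1)&(W[...,2]>z0)&(W[...,2]<z1)
        P=W[m];print(c,n,len(P),P.mean(0).round(4) if len(P) else '',rect(P) if len(P)>3 else '')
    show('bar',.5,.66,.06,.26,.108,.132)
    show('wcrown',.40,.5,-.32,-.22,.05,.075)
    show('wgrip',.40,.5,-.32,-.22,.09,.115)
    show('plates',.5,.65,-.09,.06,.155,.19)
E
```

```text
scene bar 348 [0.5868 0.152  0.1181] ((584.8040161132812, 158.29678344726562), (163.7320556640625, 24.451339721679688), 84.92767333984375)
scene wcrown 224 [ 0.4592 -0.2735  0.0667] ((447.6960754394531, -270.1506042480469), (57.565677642822266, 40.843597412109375), 9.409235000610352)
scene wgrip 104 [ 0.4504 -0.2711  0.1011] ((448.08251953125, -269.7112121582031), (27.18929672241211, 25.538311004638672), 4.303821086883545)
scene plates 562 [ 0.5509 -0.0215  0.1658] ((548.5721435546875, -19.622684478759766), (109.89688873291016, 97.84969329833984), 84.97991180419922)
top bar 328 [0.5833 0.1579 0.1195] ((583.8792114257812, 157.91094970703125), (159.8046417236328, 20.697908401489258), 84.05397033691406)
top wcrown 144 [ 0.4461 -0.2658  0.0695] ((446.5514221191406, -269.61944580078125), (53.58129119873047, 40.54207229614258), 9.596844673156738)
top wgrip 62 [ 0.4462 -0.2686  0.1036] ((446.2327880859375, -268.8692626953125), (23.536815643310547, 22.290706634521484), 8.440003395080566)
top plates 374 [ 0.5493 -0.0194  0.1662] ((547.0012817382812, -20.47289276123047), (108.0989990234375, 96.96224212646484), 85.56791687011719)
```

{"api": "arm_command", "payload": {"deltas": [[[0.029,-0.024,0],0,0],[[0.029,-0.024,0],0,0],[[0.029,-0.024,0],0,0],[[0.029,-0.024,0],0,0],[[0.029,-0.024,0],0,0],[[0.029,-0.024,0],0,0],[[0.029,-0.024,0],0,0],[[0.029,-0.024,0],0,0],[[0.029,-0.024,0],0,0],[[0.029,-0.024,0],0,0]], "force": 50}}

```text
clock: 1.93
tcp_pos: [0.4487, -0.2676, 0.2316]
orientation: [180.0, -0.0, 25.3]
wrist_force: [0.8, -1.2, -0.1]
gripper_width: 0.0856
```

{"api": "arm_command", "payload": {"deltas": [[[0,0,0],-0.125,0],[[0,0,0],-0.125,0],[[0,0,0],-0.125,0],[[0,0,0],-0.125,0],[[0,0,0],-0.125,0],[[0,0,0],-0.125,0],[[0,0,0],-0.125,0],[[0,0,0],-0.125,0],[[0,0,0],-0.125,0],[[0,0,0],-0.125,0]]}}

```text
clock: 2.77
tcp_pos: [0.4482, -0.2693, 0.2315]
orientation: [180.0, 0.0, 97.3]
wrist_force: [-0.1, -0.3, -0.4]
gripper_width: 0.0854
```

```bash
python3 - <<'E'
from h import *
p,s=wristcam();save(p,'w1.png');print(s['clock'],s['tcp_pos'],s['orientation'],s['joint_pos'])
for r in ctrl.landmark_of('weight_grip',p)[:3]: print(r['at'],r['confidence'],pix(p,r['at']))
W=cloud(p);v=p['depth']>0
for z0,z1 in ((.05,.078),(.095,.115)):
    m=v&(abs(W[...,0]-.447)<.05)&(abs(W[...,1]+.27)<.05)&(W[...,2]>z0)&(W[...,2]<z1)
    P=W[m];print(len(P),P.mean(0),rect(P))
E
```

```text
2.7667 [ 0.44818513 -0.26931368  0.23145192] [1.79987111e+02 1.52622533e-02 9.72804440e+01] [ 39.71005999  20.73420425 -19.1703683  104.7472305    8.08656645
  55.82558332  24.41819115]
[0.4554, -0.3755, 0.0846] 0.94 [248.28714271 277.0397394 ]
[0.451, -0.2693, 0.0835] 0.65 [256.85219188 183.38666189]
1324 [ 0.44628952 -0.26599925  0.07020468] ((446.7119445800781, -270.85528564453125), (53.52707290649414, 40.47397994995117), 9.114076614379883)
670 [ 0.44679137 -0.26949977  0.10422816] ((446.9081115722656, -270.9394836425781), (23.532459259033203, 25.118331909179688), 7.680421829223633)
```

View pics/w1.png

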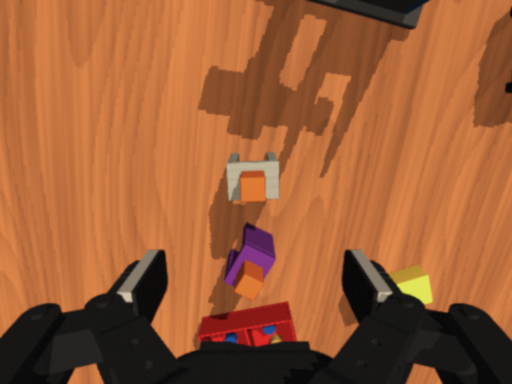

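The wrist view shows the steel weight, its grip at about (253,182), directly under the tool, and the purple one at (248,280). All three cameras agree on (0.447, -0.271). I'll descend on the steel weight.

{"api": "arm_command", "payload": {"deltas": [[[-0.001,-0.0015,0.018],-0.03,0],[[0,0,0.02],0,0],[[0,0,0.02],0,0],[[0,0,0.02],0,0],[[0,0,0.02],0,0],[[0,0,0.02],0,0],[[0,0,0.02],0,0],[[0,0,0.0195],0,0],[[0,0,0],0,0],[[0,0,0],0,0]]}}

```text
clock: 3.7
tcp_pos: [0.4464, -0.2702, 0.0734]
orientation: [-179.9, -0.1, 98.5]
wrist_force: [-0.2, 0.0, 1.0]
gripper_width: 0.0854
```

{"api": "arm_command", "payload": {"deltas": [[[0,0,0],0,0.3],[[0,0,0],0,0.6],[[0,0,0],0,1],[[0,0,0],0,1],[[0,0,0],0,1],[[0,0,0],0,1],[[0,0,0],0,1],[[0,0,0],0,1],[[0,0,0],0,1],[[0,0,0],0,1]], "force": 60}}

```text
clock: 4.53
tcp_pos: [0.447, -0.2706, 0.0745]
orientation: [180.0, 0.0, 98.6]
wrist_force: [-1.4, 0.8, 7.0]
gripper_width: 0.0234
```

{"api": "arm_command", "payload": {"deltas": [[[0,0,-0.01],0,1],[[0,0,-0.02],0,1],[[0,0,-0.025],0,1],[[0,0,-0.025],0,1],[[0,0,-0.03],0,1],[[0,0,-0.03],0,1],[[0,0,-0.03],0,1],[[0,0,-0.025],0,1],[[0,0,-0.02],0.122,1],[[0,0,-0.01],0.122,1]]}}

```text
clock: 5.37
tcp_pos: [0.4469, -0.2704, 0.3019]
orientation: [179.8, 0.0, 84.4]
wrist_force: [-0.3, -0.8, -5.1]
gripper_width: 0.0231
```

```bash
python3 - <<'E'
from h import *
p,s=wristcam();save(p,'w2.png');print(s['clock'],s['tcp_pos'],s['orientation'],s['wrist_force'],s['gripper_width'],s['joint_pos'])
d=np.array([.5838,.158])-s['tcp_pos'][:2];a=np.radians(s['orientation'][2])
print('tool dx,dy',d@[np.cos(a),np.sin(a)],d@[np.sin(a),-np.cos(a)])
E
```

```text
5.3667 [ 0.44688238 -0.27041256  0.30190394] [1.79848719e+02 4.27566762e-02 8.43701511e+01] [-0.33657858 -0.80625666 -5.066278  ] 0.023087828034009956 [ 38.78493876  16.91168576 -17.17500331  98.49071791   5.42479993
  65.25150154  14.41871978]
tool dx,dy 0.4397778884228878 0.09422933534243354
```

View pics/w2.png

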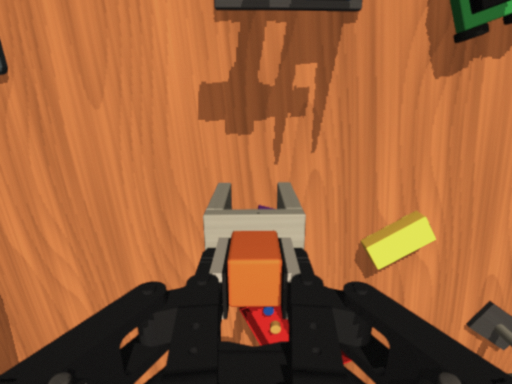

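The weight is held level and centred in the jaws (grip at 255,270), with 5 N of load. I'll carry it over the stand.

{"api": "arm_command", "payload": {"deltas": [[[0.015,0.003,0],0,1],[[0.025,0.006,0],0,1],[[0.03,0.006,0],0,1],[[0.03,0.006,0],0,1],[[0.03,0.006,0],0,1],[[0.03,0.007,0],0,1],[[0.03,0.007,0],0,1],[[0.03,0.007,0],0,1],[[0.03,0.007,0],0,1],[[0.03,0.007,0],0,1]]}}

```text
clock: 6.25
tcp_pos: [0.5339, 0.004, 0.2982]
orientation: [-179.9, 0.0, 84.8]
wrist_force: [-0.5, -0.3, -4.5]
gripper_width: 0.023
```

{"api": "arm_command", "payload": {"deltas": [[[0.03,0.006,0],0,1],[[0.03,0.006,0],0,1],[[0.03,0.006,0],0,1],[[0.03,0.006,0],0,1],[[0.025,0.005,0],0,1],[[0.015,0.003,0],0,1],[[0,0,0],0,1],[[0,0,0],0,1],[[0,0,0],0,1],[[0,0,0],0,1]]}}

```text
clock: 7.08
tcp_pos: [0.5811, 0.1572, 0.2986]
orientation: [-180.0, 0.1, 84.6]
wrist_force: [0.0, -0.3, -5.1]
gripper_width: 0.0228
```

```bash
python3 - <<'E'
from h import *
p,s=wristcam();save(p,'w3.png');print(s['clock'],s['tcp_pos'],s['orientation'],s['wrist_force'],s['gripper_width'],s['joint_pos'])
d=np.array([.5838,.158])-s['tcp_pos'][:2];a=np.radians(s['orientation'][2])
print('tool dx,dy',d@[np.cos(a),np.sin(a)],d@[np.sin(a),-np.cos(a)])
W=cloud(p);v=p['depth']>0
m=v&(abs(W[...,0]-.584)<.04)&(abs(W[...,1]-.158)<.1)&(W[...,2]>.112)&(W[...,2]<.128)
P=W[m];print(len(P),P.mean(0),rect(P))
E
```

```text
7.0833 [0.58110384 0.1571609  0.29859628] [-1.79975430e+02  7.07123972e-02  8.46009991e+01] [ 0.00999698 -0.3185986  -5.13277194] 0.02278992404716844 [ -3.49699449  25.09350575 -25.08354615  87.25409854  11.06872962
  70.16760345 -35.67613903]
tool dx,dy 0.001089057233479801 0.002605245572632937
2053 [0.58725729 0.18102861 0.12082695] ((587.2020874023438, 177.70114135742188), (119.07681274414062, 19.494876861572266), 84.25377655029297)
```

View pics/w3.png

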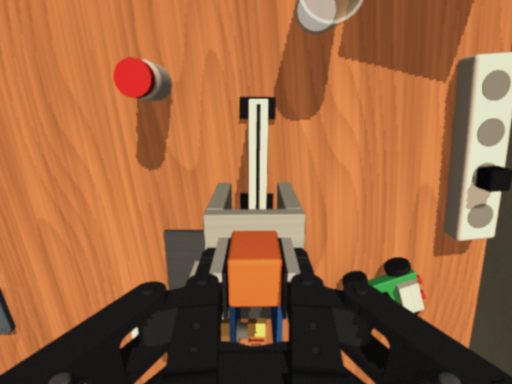

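{"api": "arm_command", "payload": {"deltas": [[[0.001,0.004,0.005],0,1],[[0,0,0.013],0,1],[[0,0,0.015],0,1],[[0,0,0.015],0,1],[[0,0,0.015],0,1],[[0,0,0.015],0,1],[[0,0,0.01],0,1],[[0,0,0.005],0,1],[[0,0,0],0,1],[[0,0,0],0,1]]}}

```text
clock: 7.97
tcp_pos: [0.5856, 0.1595, 0.2061]
orientation: [180.0, -0.0, 84.7]
wrist_force: [0.1, -0.7, -4.9]
gripper_width: 0.0232
```

```bash
python3 - <<'E'
from h import *
p,s=wristcam();save(p,'w4.png');print(s['clock'],s['tcp_pos'],s['orientation'],s['wrist_force'])
W=cloud(p);v=p['depth']>0
m=v&(abs(W[...,0]-.584)<.04)&(abs(W[...,1]-.158)<.1)&(W[...,2]>.112)&(W[...,2]<.128)
P=W[m];print(len(P),P.mean(0),rect(P))
q=ctrl.read_camera('scene')
cv2.imwrite('pics/s4.png',cv2.resize(q['frame'][130:250,190:350,::-1],(800,600),interpolation=2))
# weight crown in wrist
m=v&(W[...,2]>s['tcp_pos'][2]-.012)&(W[...,2]<s['tcp_pos'][2]+.0)&(abs(W[...,0]-.584)<.04)&(W[...,1]>.13)&(W[...,1]<.21)
P=W[m];print(len(P),P.mean(0),rect(P))
E
```

```text
7.9667 [0.58561878 0.15954832 0.20613244] [ 1.79982304e+02 -1.28248278e-02  8.46619326e+01] [ 0.0759974  -0.69994354 -4.86188583]
2836 [0.5887626  0.19774428 0.1207972 ] ((588.7835693359375, 195.65472412109375), (84.02348327636719, 19.672428131103516), 84.00829315185547)
2835 [0.58702713 0.17373206 0.20161788] ((586.5601806640625, 169.80567932128906), (20.628847122192383, 54.30991744995117), 84.94853210449219)
```

View pics/w4.png

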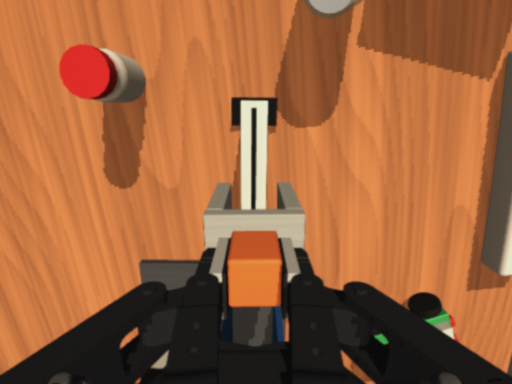

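View pics/s4.png

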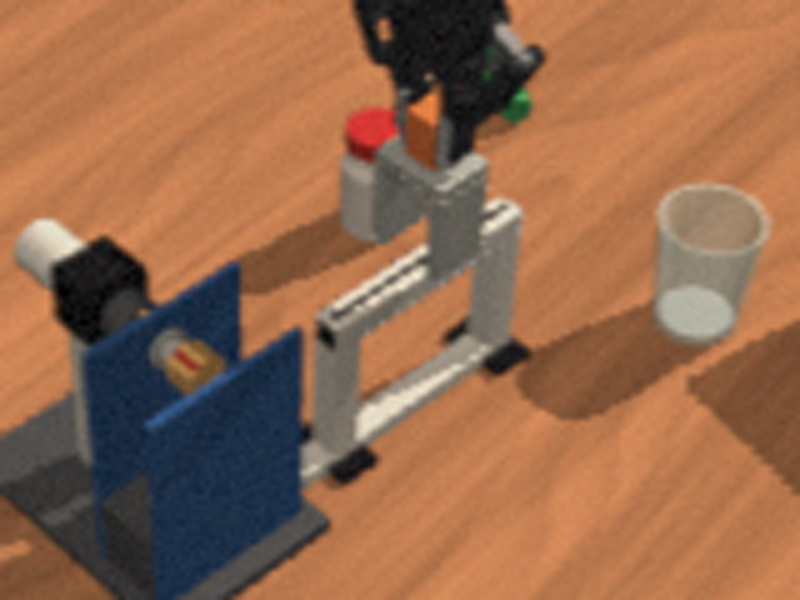

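The legs straddle the bar, centred to about 0.5 mm. I'll lower it.

{"api": "arm_command", "payload": {"deltas": [[[0,0,0.006],0,1],[[0,0,0.01],0,1],[[0,0,0.01],0,1],[[0,0,0.01],0,1],[[0,0,0.01],0,1],[[0,0,0.01],0,1],[[0,0,0.007],0,1],[[0,0,0.005],0,1],[[0,0,0.002],0,1],[[0,0,0.001],0,1]]}}

```text
clock: 8.9
tcp_pos: [0.5852, 0.1596, 0.1346]
orientation: [-180.0, 0.0, 84.7]
wrist_force: [-3.3, -0.9, 1.4]
gripper_width: 0.0232
```

{"api": "arm_command", "payload": {"deltas": [[[0,0,0],0,0.6],[[0,0,0],0,0.5],[[0,0,0],0,0.3],[[0,0,0],0,0.2],[[0,0,0],0,0],[[0,0,-0.005],0,0],[[0,0,-0.015],0,0],[[0,0,-0.02],0,0],[[0,0,-0.03],0,0],[[0,0,-0.03],0,0]]}}

```text
clock: 9.73
tcp_pos: [0.5848, 0.1595, 0.2359]
orientation: [-179.9, 0.0, 84.7]
wrist_force: [0.6, 0.3, 0.7]
gripper_width: 0.0856
```

{"api": "arm_command", "payload": {"deltas": [[[0,0,-0.03],0.12,0],[[0,0,-0.03],0.125,0],[[0,0,-0.02],0.125,0],[[0,0,0],0.125,0],[[0,0,0],0.125,0],[[0,0,0],0.125,0],[[0,0,0],0.125,0],[[0,0,0],0.125,0],[[0,0,0],0.125,0],[[0,0,0],0.125,0]]}}

```text
clock: 10.57
tcp_pos: [0.5852, 0.1597, 0.3154]
orientation: [-180.0, -0.0, 13.0]
wrist_force: [-0.5, -0.4, 0.1]
gripper_width: 0.0857
```

```bash
python3 - <<'E'
from h import *
s=ctrl.read_state();print(s['clock'],s['tcp_pos'],s['orientation'],s['joint_pos'])
q=ctrl.read_camera('scene')
cv2.imwrite('pics/s5.png',cv2.resize(q['frame'][130:250,190:350,::-1],(800,600),interpolation=2))
for r in ctrl.landmark_of('weight_grip',q)[:3]: print(r['at'],r['confidence'])
p,s=wristcam();save(p,'w5.png')
for r in ctrl.landmark_of('bolt_head',p)[:3]: print(r['at'],r['confidence'])
W=cloud(q);v=q['depth']>0
m=v&(abs(W[...,0]-.584)<.05)&(abs(W[...,1]-.158)<.04)&(W[...,2]>.15)&(W[...,2]<.17)
P=W[m];print(len(P),P.mean(0),rect(P),P[:,2].max())
m=v&(W[...,2]>.155)&(W[...,2]<.19)&(abs(W[...,0]-.567)<.04)&(abs(W[...,1]+.02)<.06)
P=W[m];print(len(P),P.mean(0),rect(P),P[:,2].max())
E
```

```text
10.5667 [0.58520809 0.15968954 0.31535458] [-1.79984972e+02 -2.61576979e-02  1.30028600e+01] [-14.44691717  23.69344943  -8.11950183  85.36366182   3.42662765
  71.15772579 -99.99343359]
[0.5888, 0.1594, 0.1445] 0.69
[0.454, -0.3743, 0.0867] 0.57
[0.5665, -0.0217, 0.0025] 0.23
[0.5659, -0.0217, 0.147] 0.94
80 [0.58829012 0.15619566 0.16043874] ((586.9915161132812, 159.0384979248047), (27.527612686157227, 24.560697555541992), 80.6304931640625) 0.1677727467595425
462 [ 0.56037205 -0.02350222  0.1658321 ] ((566.1802978515625, -20.481109619140625), (111.748046875, 62.383235931396484), 83.83086395263672) 0.18114464573799452
```

View pics/s5.png

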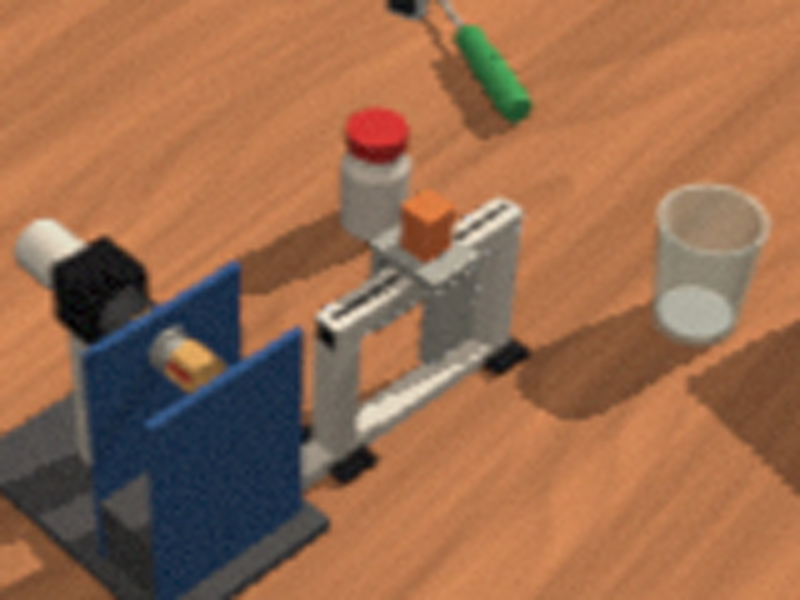

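View pics/w5.png

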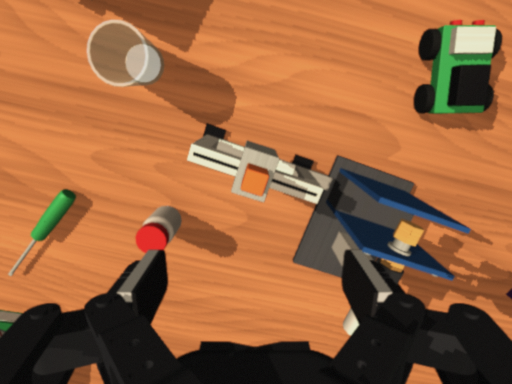

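The weight hangs level on the bar (scene crop 430,230) and has been let go. Now I'll move over the bolt head.

{"api": "arm_command", "payload": {"deltas": [[[0,0,0],0.11,0],[[0,0,0],0.11,0],[[0,0,0],0.1,0],[[0,0.02,0],0,0],[[0,0.032,0],0,0],[[0,0.035,0],0,0],[[0,0.035,0],0,0],[[0,0.035,0],0,0],[[0,0.025,0],0,0],[[0,0,0],0,0]]}}

```text
clock: 11.6
tcp_pos: [0.5687, -0.0289, 0.3152]
orientation: [179.8, -0.0, -5.2]
wrist_force: [0.7, -1.0, 0.4]
gripper_width: 0.0857
```

```bash
python3 - <<'E'
from h import *
p,s=wristcam();save(p,'w6.png');print(s['clock'],s['tcp_pos'],s['orientation'],s['joint_pos'])
for r in ctrl.landmark_of('bolt_head',p)[:3]: print(r['at'],r['confidence'])
W=cloud(p);v=p['depth']>0
a=np.radians(-5.4);X=np.array([np.cos(a),np.sin(a)]);Y=np.array([-np.sin(a),np.cos(a)])
L=np.stack([(W[...,:2]-[.567,-.021])@X,(W[...,:2]-[.567,-.021])@Y],-1)
near=v&(abs(L[...,0])<.045)&(abs(L[...,1])<.07)
for n,z0,z1,mx in (('front',.173,.185,.04),('back',.158,.17,.04)):
    m=near&(W[...,2]>z0)&(W[...,2]<z1)
    P=W[m];l=L[m];print(n,len(P),np.percentile(l,[2,50,98],axis=0).round(4).tolist(),rect(P))
m=near&(abs(L[...,0])<.02)&(abs(L[...,1])<.03)&(W[...,2]>.13)
l=L[m];print('head',np.percentile(l,[2,50,98],axis=0).round(4).tolist(),W[m][:,2].max())
E
```

```text
11.6 [ 0.56872355 -0.0289207   0.31519874] [ 1.79805384e+02 -2.34142120e-02 -5.23681463e+00] [ -1.13698084  20.1860799   -1.15406965  90.99454818   0.63724222
  68.82637155 -97.68723067]
[0.5643, -0.0219, 0.1454] 0.56
front 841 [[-0.0299, -0.0528], [-0.026, -0.0002], [-0.0236, 0.0522]] ((540.1644897460938, -18.536762237548828), (109.63482666015625, 7.04567289352417), 84.13909912109375)
back 1870 [[-0.0435, -0.0522], [0.0028, -0.0008], [0.0282, 0.0514]] ((558.6283569335938, -20.688045501708984), (109.88838958740234, 73.37732696533203), 84.24834442138672)
head [[-0.0077, -0.0284], [0.0137, 0.0011], [0.0199, 0.0283]] 0.40929772284597077
```

View pics/w6.png

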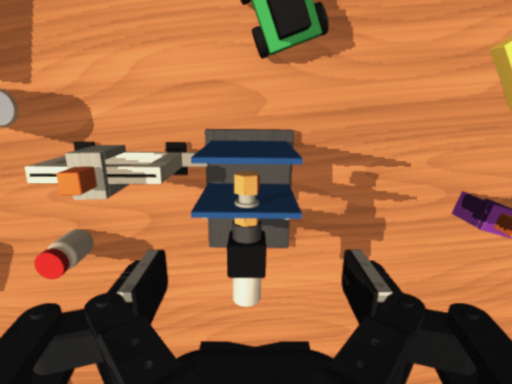

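The wrist view shows the gap between the plates (rows 150-205) with the brass head at (246,187). The front plate measures -26 mm from the assumed bolt centre, as it should. I'll correct the position and start down.

{"api": "arm_command", "payload": {"deltas": [[[-0.002,-0.007,0],0,0],[[0,0,0.01],0,0],[[0,0,0.02],0,0],[[0,0,0.02],0,0],[[0,0,0.02],0,0],[[0,0,0.02],0,0],[[0,0,0.01],0,0],[[0,0,0],0,0],[[0,0,0],0,0],[[0,0,0],0,0]]}}

```text
clock: 12.53
tcp_pos: [0.5687, -0.014, 0.2157]
orientation: [-180.0, -0.1, -4.9]
wrist_force: [-0.1, -1.2, 0.9]
gripper_width: 0.0858
```

```bash
python3 - <<'E'
from h import *
p,s=wristcam();save(p,'w7.png');print(s['clock'],s['tcp_pos'],s['orientation'])
d=np.array([.5668,-.0213])-s['tcp_pos'][:2];a=np.radians(s['orientation'][2])
print('tool dx,dy',d@[np.cos(a),np.sin(a)],d@[np.sin(a),-np.cos(a)])
W=cloud(p);v=p['depth']>0
for n,c,z0,z1 in (('front',.541,.173,.185),('back',.593,.159,.17)):
    m=v&(W[...,2]>z0)&(W[...,2]<z1)&(abs(W[...,0]-c)<.013)&(abs(W[...,1]+.021)<.07)
    P=W[m];print(n,len(P),rect(P))
E
```

```text
12.5333 [ 0.5686951  -0.01402873  0.21569046] [-1.79980765e+02 -7.58978266e-02 -4.93827048e+00]
tool dx,dy -0.0012621371566149452 0.007407411709958498
front 1813 ((540.8118286132812, -17.838863372802734), (108.93660736083984, 7.621913909912109), 84.12088012695312)
back 1759 ((591.859619140625, -23.77845001220703), (109.413818359375, 6.733270168304443), 84.23109436035156)
```

View pics/w7.png

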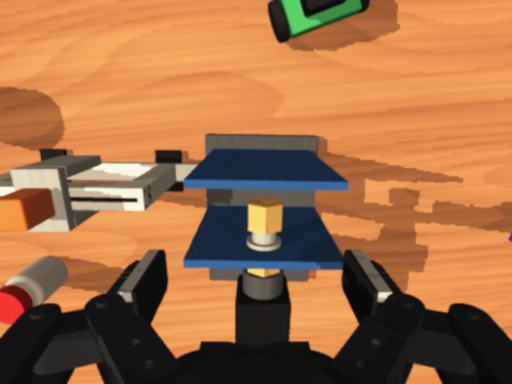

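Plates measured close up: gap centre (0.5663, -0.0208), yaw -5.8°. I'll correct and descend.

{"api": "arm_command", "payload": {"deltas": [[[-0.002,0.007,0],0.014,0],[[0,0,0],0,0],[[0,0,0],0,0],[[0,0,0.007],0,0],[[0,0,0.007],0,0],[[0,0,0.007],0,0],[[0,0,0.007],0,0],[[0,0,0.007],0,0],[[0,0,0],0,0],[[0,0,0],0,0]]}}

```text
clock: 13.42
tcp_pos: [0.5652, -0.0213, 0.1791]
orientation: [180.0, 0.1, -5.8]
wrist_force: [0.6, 0.2, 0.2]
gripper_width: 0.0853
```

{"api": "arm_command", "payload": {"deltas": [[[0,0,0.005],0,0],[[0,0,0.007],0,0],[[0,0,0.007],0,0],[[0,0,0.008],0,0],[[0,0,0.008],0,0],[[0,0,0.007],0,0],[[0,0,0.005],0,0],[[0,0,0.002],0,0],[[0,0,0],0,0],[[0,0,0],0,0]]}}

```text
clock: 14.25
tcp_pos: [0.5656, -0.0214, 0.1308]
orientation: [-180.0, -0.0, -5.8]
wrist_force: [-0.5, -0.0, 0.6]
gripper_width: 0.0853
```

```bash
python3 - <<'E'
from h import *
p,s=wristcam();save(p,'w8.png');print(s['clock'],s['tcp_pos'],s['orientation'],s['wrist_force'])
E
```

```text
14.25 [ 0.56559336 -0.02137961  0.13084644] [-1.79999379e+02 -3.64430189e-03 -5.79588727e+00] [-0.50137302 -0.01891331  0.5861583 ]
```

View pics/w8.png

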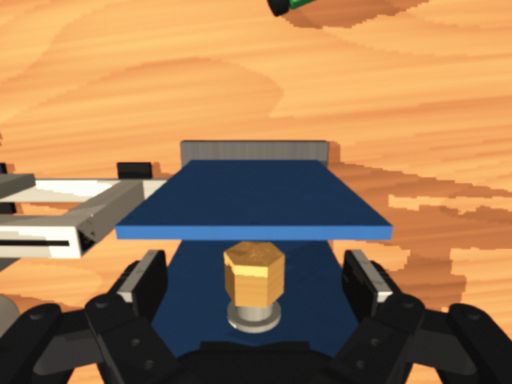

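The fingers are either side of the brass head (255,272), inside the gap and clear of both plates. I'll close.

{"api": "arm_command", "payload": {"deltas": [[[0,0,0],0,0.4],[[0,0,0],0,0.6],[[0,0,0],0,0.8],[[0,0,0],0,1],[[0,0,0],0,1],[[0,0,0],0,1],[[0,0,0],0,1],[[0,0,0],0,1],[[0,0,0],0,1],[[0,0,0],0,1]], "force": 70}}

```text
clock: 15.13
tcp_pos: [0.5656, -0.021, 0.1312]
orientation: [-180.0, -0.0, -5.8]
wrist_force: [-1.4, 1.5, 6.0]
gripper_width: 0.025
```

{"api": "arm_command", "payload": {"deltas": [[[0,0,0],0,1],[[0,0,0],0,1],[[0,0,0],0,1],[[0,0,0],0,1],[[0,0,0],0,1],[[0,0,0],0,1],[[0,0,0],0,1],[[0,0,0],0,1],[[0,0,0],0,1],[[0,0,0],0,1]]}}

```text
clock: 15.97
tcp_pos: [0.5656, -0.021, 0.1312]
orientation: [-180.0, -0.0, -5.8]
wrist_force: [-1.2, 0.2, 5.4]
gripper_width: 0.0247
```

```bash
python3 - <<'E'
from h import *
p,s=wristcam();save(p,'w9.png');print(s['clock'],s['tcp_pos'],s['orientation'],s['wrist_force'],s['moment'],s['gripper_width'])
q=ctrl.read_camera('scene');save(q,'s9.png')
for n in ['jar','tumbler','staples','driver','buggy','weight_grip']:
  for r in ctrl.landmark_of(n,q)[:2]: print(n,r['at'],r['confidence'])
cv2.imwrite('pics/s9c.png',cv2.resize(q['frame'][130:250,190:350,::-1],(800,600),interpolation=2))
E
```

```text
15.9667 [ 0.56558013 -0.02103128  0.13123839] [-1.79974460e+02 -2.50772946e-02 -5.78353183e+00] [-1.23752513  0.24228616  5.35190872] [0.36282045 0.28646333 0.0121744 ] 0.024711032480096387
jar [0.4568, 0.2733, 0.0025] 0.51
tumbler [0.6779, 0.3444, 0.0009] 0.73
staples [0.6573, -0.4167, 0.0008] 0.91
driver [0.3792, 0.4791, -0.0035] 0.46
buggy [0.7642, -0.0817, 0.0035] 0.95
weight_grip [0.5878, 0.1587, 0.1489] 0.94
weight_grip [0.4564, -0.3739, 0.0871] 0.67
```

View pics/w9.png

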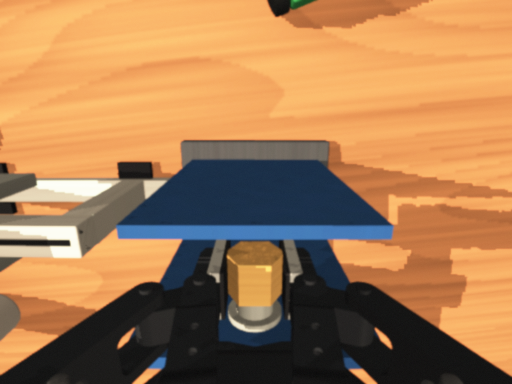

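View pics/s9c.png

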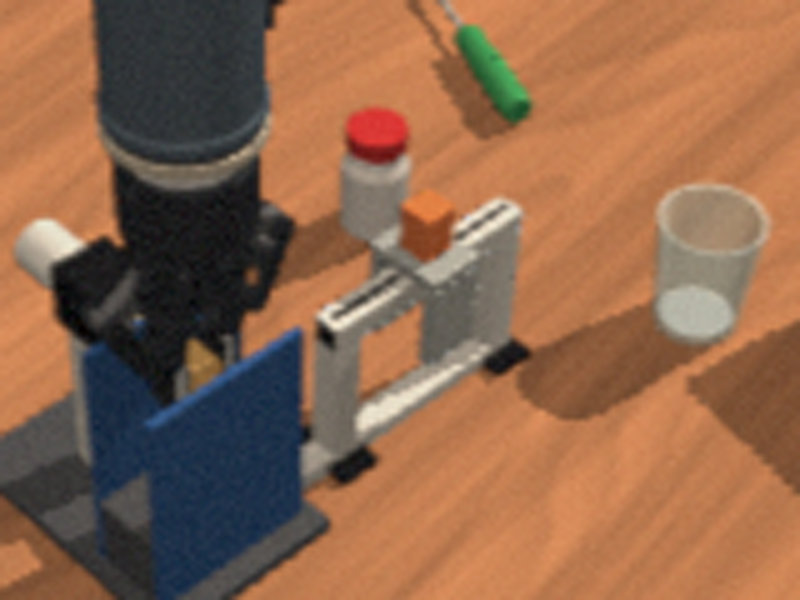

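The opening is 24.7 mm and falling slowly, so it isn't fully seated on the flats. I'll squeeze harder and check that the bolt is still.

{"api": "arm_command", "payload": {"deltas": [[[0,0,0],0,1],[[0,0,0],0,1],[[0,0,0],0,1],[[0,0,0],0,1],[[0,0,0],0,1],[[0,0,0],0,1],[[0,0,0],0,1],[[0,0,0],0,1],[[0,0,0],0,1],[[0,0,0],0,1]], "force": 100}}

```text
clock: 17.2
tcp_pos: [0.5656, -0.021, 0.1314]
orientation: [-180.0, -0.0, -5.8]
wrist_force: [-2.1, 0.8, 6.7]
gripper_width: 0.0239
```

{"api": "arm_command", "payload": {"deltas": [[[0,0,0],0,1],[[0,0,0],0,1],[[0,0,0],0,1],[[0,0,0],0,1],[[0,0,0],0,1],[[0,0,0],0,1],[[0,0,0],0,1],[[0,0,0],0,1],[[0,0,0],0,1],[[0,0,0],0,1]]}}

```text
clock: 18.03
tcp_pos: [0.5656, -0.021, 0.1314]
orientation: [-180.0, -0.0, -5.8]
wrist_force: [-3.5, 1.0, 7.2]
gripper_width: 0.0241
```

```bash
python3 - <<'E'
from h import *
p,s=wristcam();print(s['clock'],s['tcp_pos'],s['wrist_force'],s['moment'],s['gripper_width'])
a=cv2.imread('pics/w9.png')[225:335,200:310];b=p['frame'][225:335,200:310,::-1]
print(np.abs(a.astype(int)-b).mean())
cv2.imwrite('pics/cmp.png',cv2.resize(cv2.hconcat([a,b]),(800,400),interpolation=2))
E
```

```text
18.0333 [ 0.56558196 -0.02104345  0.13136685] [-3.4653686   0.99796495  7.15939524] [ 0.39190604  0.39915799 -0.02833525] 0.024096230166601958
3.795234159779614
```

View pics/cmp.png

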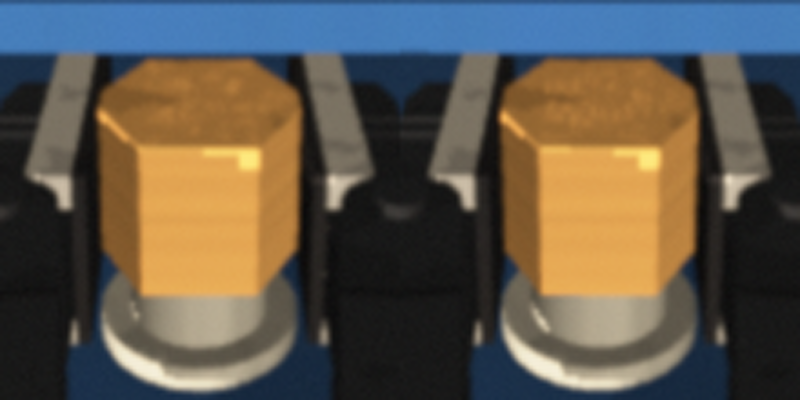

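```bash
python3 - <<'E'
from h import *
p,s=wristcam();save(p,'w10.png');W=cloud(p)
for v in (262,270,278,286,294,302):
    print(v,[tuple((W[v,u]*1000).round(0).astype(int)) for u in range(214,300,6)])
a=cv2.imread('pics/w8.png')[225:335,200:310]
cv2.imwrite('pics/pre.png',cv2.resize(a,(600,600),interpolation=2))
E
```

```text
262 [(np.int64(578), np.int64(-5), np.int64(160)), (np.int64(578), np.int64(-8), np.int64(160)), (np.int64(577), np.int64(-10), np.int64(160)), (np.int64(576), np.int64(-12), np.int64(158)), (np.int64(577), np.int64(-15), np.int64(160)), (np.int64(576), np.int64(-18), np.int64(158)), (np.int64(576), np.int64(-20), np.int64(160)), (np.int64(576), np.int64(-23), np.int64(159)), (np.int64(575), np.int64(-25), np.int64(159)), (np.int64(575), np.int64(-28), np.int64(159)), (np.int64(576), np.int64(-31), np.int64(160)), (np.int64(572), np.int64(-33), np.int64(154)), (np.int64(575), np.int64(-36), np.int64(161)), (np.int64(575), np.int64(-38), np.int64(161)), (np.int64(575), np.int64(-41), np.int64(161))]
270 [(np.int64(579), np.int64(-6), np.int64(168)), (np.int64(578), np.int64(-9), np.int64(168)), (np.int64(574), np.int64(-10), np.int64(161)), (np.int64(571), np.int64(-12), np.int64(156)), (np.int64(575), np.int64(-15), np.int64(163)), (np.int64(574), np.int64(-18), np.int64(162)), (np.int64(574), np.int64(-20), np.int64(163)), (np.int64(574), np.int64(-23), np.int64(163)), (np.int64(573
[... 2442 characters left out ...]
(np.int64(579), np.int64(-9), np.int64(190)), (np.int64(566), np.int64(-7), np.int64(172)), (np.int64(561), np.int64(-8), np.int64(165)), (np.int64(547), np.int64(-8), np.int64(146)), (np.int64(558), np.int64(-13), np.int64(161)), (np.int64(558), np.int64(-16), np.int64(162)), (np.int64(558), np.int64(-18), np.int64(163)), (np.int64(559), np.int64(-21), np.int64(163)), (np.int64(558), np.int64(-24), np.int64(162)), (np.int64(557), np.int64(-26), np.int64(163)), (np.int64(546), np.int64(-29), np.int64(147)), (np.int64(541), np.int64(-32), np.int64(142)), (np.int64(562), np.int64(-34), np.int64(170)), (np.int64(575), np.int64(-35), np.int64(187)), (np.int64(575), np.int64(-37), np.int64(188))]
```

View pics/pre.png

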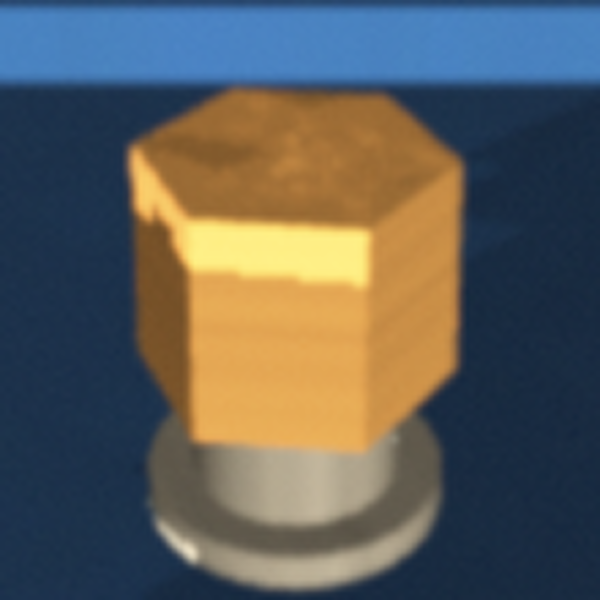

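This check paid off. The depth shows a flat facing up (z = 162-163 over 14 mm of y), so the pads are pinching corners. That's the dead-centre case, 30° off the flats. I'll let go, let the motor turn the bolt about 30° (about 2 s), and grip again.

{"api": "arm_command", "payload": {"deltas": [[[0,0,0],0,0.3],[[0,0,0],0,0.3],[[0,0,0],0,0.3],[[0,0,0],0,0.3],[[0,0,0],0,0.3],[[0,0,0],0,0.3],[[0,0,0],0,0.3],[[0,0,0],0,0.3],[[0,0,0],0,0.3],[[0,0,0],0,0.3]], "force": 70}}

```text
clock: 18.97
tcp_pos: [0.5655, -0.0214, 0.1308]
orientation: [-180.0, 0.0, -5.8]
wrist_force: [0.0, -0.0, -0.0]
gripper_width: 0.0596
```

```bash
python3 - <<'E'
from h import *
p,s=wristcam();print(s['clock'],s['gripper_width'],s['tcp_pos'],s['wrist_force'])
save(p,'w11.png')
cv2.imwrite('pics/w11c.png',cv2.resize(p['frame'][225:335,200:310,::-1],(600,600),interpolation=2))
E
```

```text
18.9667 0.059604019199026276 [ 0.56547271 -0.02139083  0.13079648] [ 0.04642097 -0.02026543 -0.03542851]
```

View pics/w11c.png

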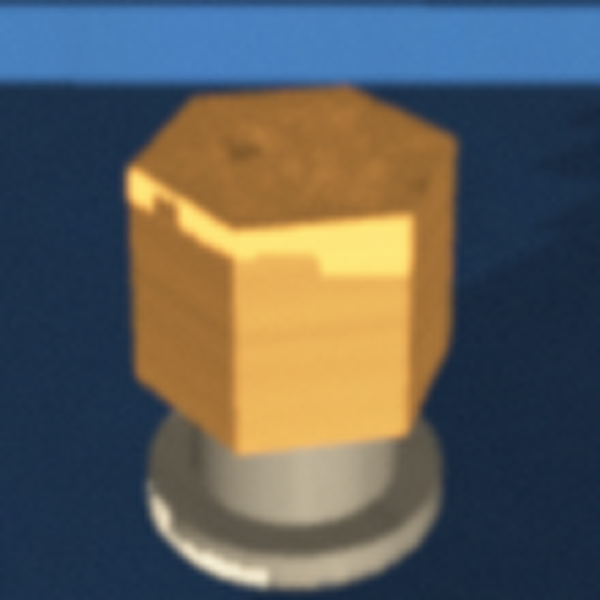

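The motor has turned it about 12°, as expected. I'll wait one call, then close.

{"api": "arm_command", "payload": {"deltas": [[[0,0,0],0,0.3],[[0,0,0],0,0.3],[[0,0,0],0,0.3],[[0,0,0],0,0.3],[[0,0,0],0,0.3],[[0,0,0],0,0.3],[[0,0,0],0,0.3],[[0,0,0],0,0.4],[[0,0,0],0,0.5],[[0,0,0],0,0.55]]}}

```text
clock: 19.85
tcp_pos: [0.5655, -0.0214, 0.1308]
orientation: [-180.0, -0.0, -5.8]
wrist_force: [1.4, -1.7, -0.3]
gripper_width: 0.0386
```

```bash
python3 - <<'E'
from h import *
p,s=wristcam();print(s['clock'],s['gripper_width'],s['tcp_pos'],s['wrist_force'])
cv2.imwrite('pics/w12c.png',cv2.resize(p['frame'][225:335,200:310,::-1],(600,600),interpolation=2))
E
```

```text
19.85 0.03856538114370644 [ 0.56548947 -0.02139912  0.13081959] [ 1.37234077 -1.66973855 -0.25327415]
```

View pics/w12c.png

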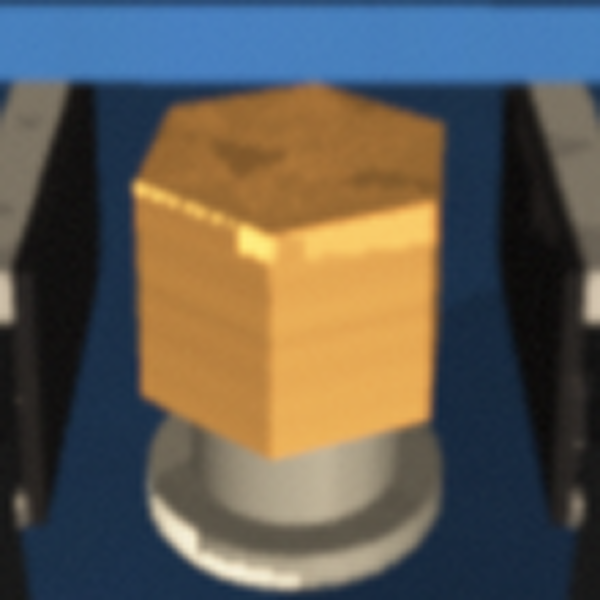

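The corner is nearly at the top now, with the flats almost upright. Closing.

{"api": "arm_command", "payload": {"deltas": [[[0,0,0],0,0.6],[[0,0,0],0,0.65],[[0,0,0],0,0.8],[[0,0,0],0,1],[[0,0,0],0,1],[[0,0,0],0,1],[[0,0,0],0,1],[[0,0,0],0,1],[[0,0,0],0,1],[[0,0,0],0,1]], "force": 70}}

```text
clock: 20.73
tcp_pos: [0.5656, -0.0209, 0.1311]
orientation: [-180.0, -0.0, -5.8]
wrist_force: [-1.0, 1.9, 6.5]
gripper_width: 0.023
```

```bash
python3 - <<'E'
from h import *
p,s=wristcam();save(p,'w13.png');print(s['clock'],s['gripper_width'])
E
```

```text
20.7333 0.023007728173271402
```

{"api": "arm_command", "payload": {"deltas": [[[0,0,0],0,1],[[0,0,0],0,1],[[0,0,0],0,1],[[0,0,0],0,1],[[0,0,0],0,1],[[0,0,0],0,1],[[0,0,0],0,1],[[0,0,0],0,1],[[0,0,0],0,1],[[0,0,0],0,1]]}}

```text
clock: 21.62
tcp_pos: [0.5655, -0.0209, 0.131]
orientation: [-180.0, -0.0, -5.8]
wrist_force: [-1.4, 2.3, 5.1]
gripper_width: 0.0232
```

```bash
python3 - <<'E'
from h import *
p,s=wristcam();print(s['clock'],s['gripper_width'],s['tcp_pos'],s['wrist_force'],s['moment'])
a=cv2.imread('pics/w13.png')[225:335,200:310];b=p['frame'][225:335,200:310,::-1]
print(np.abs(a.astype(int)-b).mean())
cv2.imwrite('pics/cmp2.png',cv2.resize(cv2.hconcat([a,b]),(800,400),interpolation=2))
W=cloud(p);print([tuple((W[285,u]*1000).round().astype(int).tolist()) for u in range(220,296,6)])
q=ctrl.read_camera('scene')
for n in ['jar','tumbler','staples','driver','buggy','weight_grip']:
  for r in ctrl.landmark_of(n,q)[:2]: print(n,r['at'],r['confidence'])
cv2.imwrite('pics/s13c.png',cv2.resize(q['frame'][130:250,190:350,::-1],(800,600),interpolation=2))
E
```

```text
21.6167 0.02315030300990928 [ 0.56554316 -0.02088374  0.13104703] [-1.42574354  2.31227687  5.13246399] [ 0.64554118  0.33248333 -0.04839843]
1.1244903581267218
[(574, -8, 172), (572, -10, 169), (565, -11, 159), (565, -14, 160), (566, -17, 161), (567, -19, 163), (567, -22, 164), (566, -24, 162), (565, -27, 161), (564, -30, 160), (563, -32, 158), (569, -34, 168), (576, -36, 179)]
jar [0.4563, 0.2732, 0.0031] 0.69
tumbler [0.6799, 0.3458, 0.003] 0.82
staples [0.6556, -0.4172, 0.0008] 0.83
driver [0.3801, 0.4743, -0.0021] 0.65
driver [0.5872, 0.1588, 0.1189] 0.2
buggy [0.7675, -0.0827, 0.0036] 0.57
weight_grip [0.5862, 0.1571, 0.1464] 0.86
weight_grip [0.4533, -0.3762, 0.0851] 0.74
```

View pics/cmp2.png

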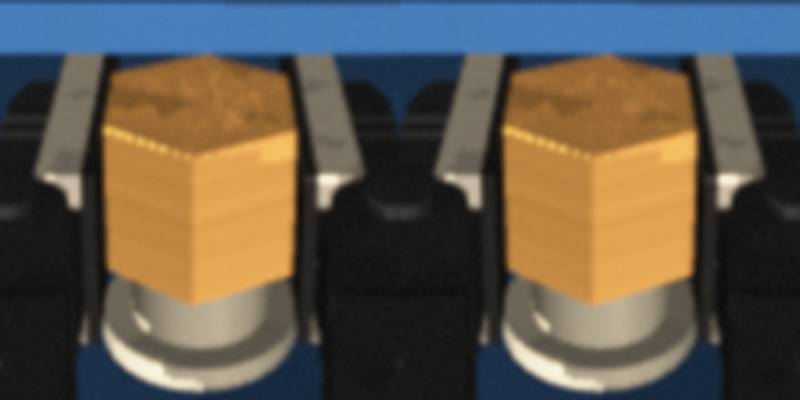

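View pics/s13c.png

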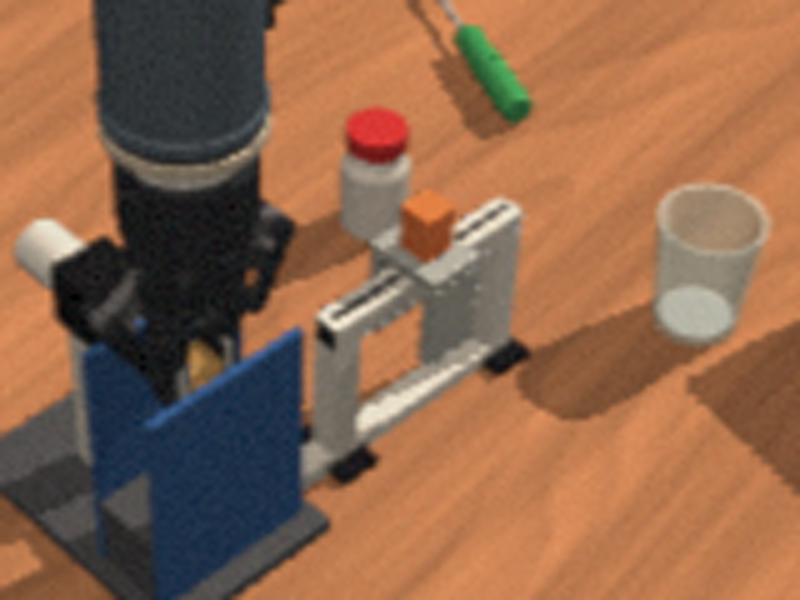

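The head is now held by its flats: one corner is on top and the two pictures, 0.9 s apart, look the same. The opening of 23.2 mm matches the reading on the 24 mm block. The weight is on the bar and the bystanders haven't moved, so I'm handing in.

```bash
python3 -c "
from plant import ctrl
print(ctrl.hand_in())"
```

```text
the job is handed in; nothing more can be done
None
```

I hung the steel saddle weight on the bar, then gripped the brass bolt head by two opposite flats at 70 N. I handed the job in at about 22 s, still holding it; no verdict is reported.

**What went wrong and how I fixed it:** my first grip closed on the head's corners. The depth picture showed a flat facing up and the opening read 24–25 mm. I let go, waited about 1.7 s for the motor to turn the bolt to its flats, and gripped again.

**Last checks:**
- **Bolt:** the opening was 23.2 mm, the same reading as on the 24 mm grip block. Two wrist pictures 0.9 s apart showed no turning. The grasp point was at about z 0.150 and within about 1 mm of the gap centre.
- **Weight:** it was level on the bar and let go. The last network reading put it 1–2 mm off the bar's middle line and 26 mm above its top.
- **Other things:** the jar, tumbler, staples, driver and buggy were all within about 6 mm of where they started, which is about the networks' accuracy. The purple look-alike was not touched.
- **Disagreement:** just after I let go, one weaker network reading put the weight's grip at z 0.1445, about 24 mm above the bar's top. Later readings gave 0.149 and 0.146; all are inside the allowed band.

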